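# Inspect two glass bars on the light stand

### The arm

A 6-joint arm with a two-finger parallel gripper is mounted at the origin on a cart in front of the work surface, level with it; the furniture and walls round the work are solid. World frame = base frame: x ahead of the robot, y to its left, z up, the work surface at z = 0. Lengths are in m, angles in degrees, forces in N, time in s.
With the tool pointing down it reaches from about 0.325 to 0.775 m from the base axis. Payload 5.5 kg.
Tool frame: the origin (TCP) lies midway between the tips of the shut fingers; the grasp point (between the pads) lies 19 mm behind it; x points along the fingers, y is the direction in which the jaws open and shut, and the axes are right-handed (so a half turn about x gives the same grasp; the last joint's range is limited). The gripper opens to 85 mm and grips with 20 to 120 N. Pads are 22 mm wide; open, the fingers measure 114 mm over their backs; the gripper's body (76 mm by 85 mm) begins 54 mm behind the grasp point. The pads swing forward as they close: fully open they stand 13 mm farther back than shut.
Start: joints at [-74.295, 5.22, 70.514, -0, 104.267, -3.249], TCP at [0.195, -0.567, 0.231] pointing down, gripper open.
Joint ranges: [-164.24, 164.24], [-49.07, 125.15], [9.68, 141.18], [-86.29, 266.29], [3.28, 154.24], [-151.56, 151.56]. Speed limits (degrees/s): [147.25, 147.25, 172.46, 180, 180, 180].

### API

Orientations are given as [roll, pitch, yaw] about the fixed x, y, z axes, in that order (R = Rz(yaw) Ry(pitch) Rx(roll)).
In Python, from bench import sensors, imaging, job gives the robot as it stands.
- The arm moves only by the shell command python3 -m creep 'ROWS' [OPENING] [FORCE]. ROWS is JSON, a list of rows, each a list of 2 entries, a list of its own where there are three numbers: the shift along the tool's x, y, z in cm, then the turn, a rotation vector about the tool's x, y, z in degrees. A call has 1 to 10 rows; each row is the pose to reach, as a shift and turn from the pose commanded when the call began, along the tool's axes at that moment; what a row does not reach only later rows make up. A row lasts 1/12 s, in which the tool goes at most 41.7 mm and 7.16 degrees, less where a joint would pass 70% of its speed; a pose out of reach is approached as far as the arm can. A call with a gripper value outside its range is refused whole. OPENING is the closure in counts, from 0 (fully open) to 255 (shut), set as the call begins (- or left out, the last holds). The fingers move at their own pace and stop on an object; FORCE is the grip in N (left out, the last holds). Time passes only in rows, so rows that repeat a pose let the fingers close. It gives the time, the measured TCP pose, the force and the opening at its end, in the units of the state.
- sensors.state(): the state, without advancing time (a new reading comes with each control period).
- imaging.get_image(name): name is "scene" or "top" or "wrist"; returns a dict with "img" (480x640x3 uint8, red, green, blue), "fx", "fy", "cx", "cy" (pixels), "view" (4x4, takes a point from world to camera coordinates); the wrist camera has in their place "tool_from_camera" (4x4, takes a point from camera to tool coordinates, whose origin is the TCP and whose axes are the tool frame's). Camera axes: x right, y up, looking along -z (the intrinsics and any distortion apply to the point x, -y, -z); pixel columns grow to the right and rows downward; lengths in m; the calibration is good to about 2 mm. A picture is of the moment at which its call begins: read the wrist's pose just before it. There is no depth.
- job.sign_off(): hands the job in, once; it reports no verdict.
The state is a dict: "time": time; "joint_positions": joint angles; "joint_vel": joint speeds; "effort": joint torques, N m; "tool_pos": TCP position; "orientation": TCP orientation; "ft_force": force on the tool from outside, world axes, zero at the start; "moment": the same for the moment, N m; "opening": finger opening in m.
Only numpy, scipy, OpenCV 4.12 (cv2) and the standard library are available. Lean on these libraries where they do the work, as an engineer would, in place of code of your own. Each camera call takes 0.05 s, during which the arm holds its last target.

### The job

Take the blue and the amber glass bar out of the wooden rack and lay each gently, without dropping it, in the bay of the inspection stand that is marked with its own colour, centred lengthwise across both saddles. Once both lie there, switch on the toggles of just those two bays, one after the other, fully over to the side of the bays. Leave the green bar lying in the rack, the green bay's toggle off, and the things standing about where they are.

Things in the scene. Friction and masses are not known exactly. Their poses are not given: they have to be found in the camera images.
- bar_blue: solid blue glass bar, a plain round cylinder 24 mm in diameter and 120 mm long, 90 to 180 g, lying level. Origin at its centre, on its axis; its x axis is the bar's axis (either end may point forward; y and z turn as it rolls).
- bar_amber: solid amber glass bar, a plain round cylinder 24 mm in diameter and 120 mm long, 90 to 180 g, lying level. Origin at its centre, on its axis; its x axis is the bar's axis (either end may point forward; y and z turn as it rolls).
- bar_green: solid green glass bar, a plain round cylinder 24 mm in diameter and 120 mm long, 90 to 180 g, lying level. Origin at its centre, on its axis; its x axis is the bar's axis (either end may point forward; y and z turn as it rolls). It is to stay in the rack.
- rack: fixed wooden rack, 125 (x) x 170 (y) mm, on feet, top of its base at 18 mm. Crossbars at x = -42 and +42 mm, 14 mm wide, each with three shallow V saddles (9 mm deep, sides at 35 deg) at y = +60, 0, -60 mm. Bars lie in them along x, axis 56.7 mm above the bench, free between the crossbars down to the base. Which colour lies where varies. Origin: middle of the underside.
- stand: fixed grey light box, 140 (x) x 170 (y) mm, white top 22 mm high, with crossbars and V saddles like the rack's: bays at y = +60 (left), 0 (middle), -60 mm (right), axis of a bar in them 60.7 mm above the bench, along x. Switch box at x = -129 to -79 mm, y = -58 to 58, 34 mm high, on the robot's side. Origin: middle of the light box's underside; x points from the switches to the bays.
- marker_blue: flat blue plate, 12 x 34 x 6 mm, fixed on the light box of the stand at the switch end of one bay; which bay varies. Origin at the middle of its underside; axes parallel to the stand's. The centre of a bar lying centred in that bay is at x = +59 mm, y = 0, z = +40.7 mm from this origin.
- marker_amber: flat amber plate, 12 x 34 x 6 mm, fixed on the light box of the stand at the switch end of one bay; which bay varies. Origin at the middle of its underside; axes parallel to the stand's. The centre of a bar lying centred in that bay is at x = +59 mm, y = 0, z = +40.7 mm from this origin.
- marker_green: flat green plate, 12 x 34 x 6 mm, fixed on the light box of the stand at the switch end of one bay; which bay varies. Origin at the middle of its underside; axes parallel to the stand's. The centre of a bar lying centred in that bay is at x = +59 mm, y = 0, z = +40.7 mm from this origin.
- toggle_left (a joint): left toggle switch, serves the left bay (left is stand +y). 0 = off, the lever leans 26 deg from upright towards stand -x; 0.9 rad = on, it leans 26 deg towards stand +x, to the bays, against its stop. It starts between 0 and 0.12 and stays where it is left (plain friction, no spring or snap; about 1.5 N at the tip moves it).
- toggle_middle (a joint): middle toggle switch, serves the middle bay (left is stand +y). 0 = off, the lever leans 26 deg from upright towards stand -x; 0.9 rad = on, it leans 26 deg towards stand +x, to the bays, against its stop. It starts between 0 and 0.12 and stays where it is left (plain friction, no spring or snap; about 1.5 N at the tip moves it).
- toggle_right (a joint): right toggle switch, serves the right bay (left is stand +y). 0 = off, the lever leans 26 deg from upright towards stand -x; 0.9 rad = on, it leans 26 deg towards stand +x, to the bays, against its stop. It starts between 0 and 0.12 and stays where it is left (plain friction, no spring or snap; about 1.5 N at the tip moves it).
- toggle_left_tip (a point): end of the left toggle's lever. Its pivot lies at stand x = -108, y = 36, z = 34 mm, level with the top of the switch box, and swings in the stand's x-z plane; the lever is 44 mm long, with a round white tip 13 mm thick over the outer 21 mm, and a 7 mm stem below. The three levers stand 36 mm apart.
- toggle_middle_tip (a point): end of the middle toggle's lever. Its pivot lies at stand x = -108, y = 0, z = 34 mm, level with the top of the switch box, and swings in the stand's x-z plane; the lever is 44 mm long, with a round white tip 13 mm thick over the outer 21 mm, and a 7 mm stem below. The three levers stand 36 mm apart.
- toggle_right_tip (a point): end of the right toggle's lever. Its pivot lies at stand x = -108, y = -36, z = 34 mm, level with the top of the switch box, and swings in the stand's x-z plane; the lever is 44 mm long, with a round white tip 13 mm thick over the outer 21 mm, and a 7 mm stem below. The three levers stand 36 mm apart.
- cork: bystander: scorched cork block lying on the bench, 30 x 60 x 24 mm, origin under its centre.
- graphite_block: bystander: black graphite block lying on the bench, 52 x 82 x 11 mm, origin under its centre.
Not all that is in view belongs to the job. There is more than one size of the bar_blue; the job needs the larger.

How it is judged:
By the outcome, as a careful person would: the job done as asked, in the order asked, and still so for the second after the job is handed in, with the robot touching nothing.
It also fails if it takes over 72 s, if anything falls off the work surface, if the arm or the gripper's body presses on something with over 40 N, if the wrist force passes 120 N, or if a joint passes its speed limit or range.

## Working session

There is one attempt and no reset: what is moved stays moved. The work goes in short steps, Python scripts to look and compute and a shell command to move; the robot and the scene stay as the last step left them, time stands still between calls to the robot, and variables do not carry over. Pictures are saved under pics/ and viewed, and the job is handed in when it is done.

```bash
ls; mkdir -p pics; cat > h.py <<'E'
import numpy as np, cv2
from bench import sensors, imaging, job
from scipy.spatial.transform import Rotation as Ro
def snap(name, fn):
    s=sensors.state(); d=imaging.get_image(name)
    cv2.imwrite('pics/'+fn+'.png', d['img'][:,:,::-1]); d['state']=s
    return d
E
python3 - <<'E'
from h import *
print(sensors.state())
for n in ('scene','top','wrist'):
    d=snap(n,n+'0'); print(n,{k:(np.round(v,4).tolist() if k!='img' else v.shape) for k,v in d.items() if k!='state'})
E
```

```text
pics
{'time': 0.0, 'joint_positions': array([-7.42958058e+01,  5.26147893e+00,  7.05836821e+01,  1.31122219e-03,
        1.04265071e+02, -3.24908399e+00]), 'joint_vel': array([ 0.05762494,  0.06891117,  0.03813823,  0.02272915, -0.04239769,
        0.15998641]), 'effort': array([-1.76223061e-04, -4.58722687e+01, -4.18027067e+01, -6.99161518e-06,
        1.15398751e-02, -4.39443596e-06]), 'tool_pos': array([ 0.19480278, -0.56719655,  0.23015012]), 'orientation': array([-93.90990413,  89.88976098, 105.04369596]), 'ft_force': array([-0.00507712,  0.57642846,  1.09525719]), 'moment': array([ 0.01104993, -0.03484587, -0.0157538 ]), 'opening': 0.08544928935573604}
scene {'img': (480, 640, 3), 'fx': 532.9909, 'fy': 532.9909, 'cx': 314.7137, 'cy': 229.302, 'view': [[-0.4971, -0.8677, -0.0028, 0.1986], [0.6201, -0.3575, 0.6983, -0.4089], [-0.6069, 0.3454, 0.7158, -0.9882], [0.0, 0.0, 0.0, 1.0]]}
top {'img': (480, 640, 3), 'fx': 445.2432, 'fy': 445.2432, 'cx': 323.0964, 'cy': 242.1456, 'view': [[-0.0917, -0.9958, -0.0026, -0.0351], [0.9695, -0.0899, 0.2282, -0.5517], [-0.2274, 0.0184, 0.9736, -1.0036], [0.0, 0.0, 0.0, 1.0]]}
wrist {'img': (480, 640, 3), 'fx': 418.5589, 'fy': 418.5589, 'cx': 322.1625, 'cy': 239.4043, 'tool_from_camera': [[0.0018, 0.2606, -0.9654, -0.1417], [1.0, 0.0006, 0.002, 0.001], [0.0011, -0.9654, -0.2606, -0.0656], [0.0, 0.0, 0.0, 1.0]]}
```

View pics/top0.png

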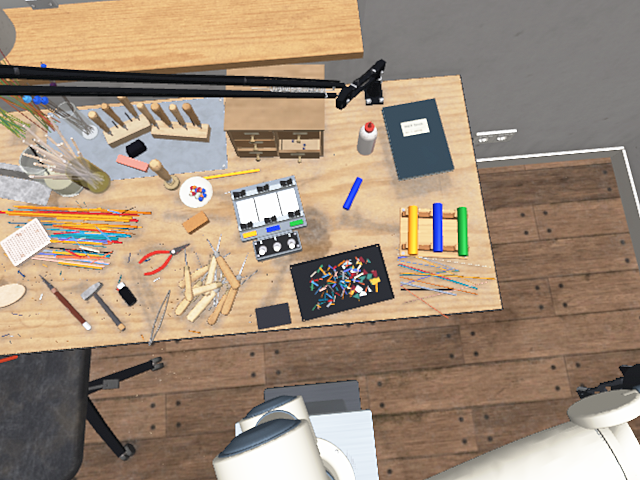

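View pics/scene0.png

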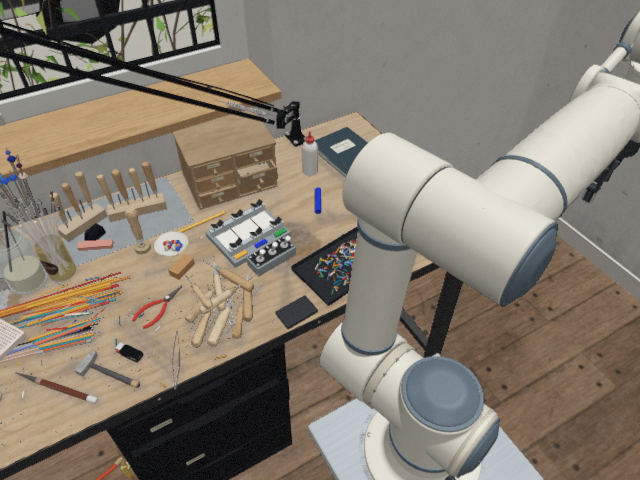

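View pics/wrist0.png

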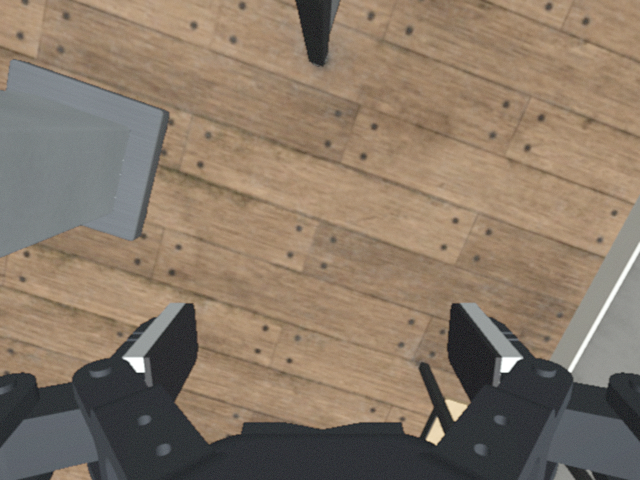

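```bash
cat >> h.py <<'E'
def ray(d,u,v):
    V=d['view']; R=V[:3,:3]; t=V[:3,3]
    c=np.array([(u-d['cx'])/d['fx'],-(v-d['cy'])/d['fy'],-1.0])
    return -R.T@t, R.T@c
def onz(d,u,v,z):
    o,r=ray(d,u,v); return o+r*(z-o[2])/r[2]
def wview(d):
    s=d['state']; T=np.eye(4); T[:3,:3]=Ro.from_euler('xyz',s['orientation'],degrees=True).as_matrix(); T[:3,3]=s['tool_pos']
    d['view']=np.linalg.inv(T@d['tool_from_camera']); return d
def proj(d,p):
    q=d['view']@np.append(p,1); return d['cx']+d['fx']*q[0]/-q[2], d['cy']-d['fy']*q[1]/-q[2]
HS={'blue':((112,120,60),(128,255,255)),'amber':((16,170,120),(27,255,255)),'green':((50,120,60),(80,255,255))}
def blobs(d,c,amin=60):
    h=cv2.cvtColor(d['img'],cv2.COLOR_RGB2HSV); m=cv2.inRange(h,*map(np.array,HS[c]))
    n,l,st,ce=cv2.connectedComponentsWithStats(m)
    out=[]
    for i in range(1,n):
        if st[i,4]>=amin:
            cs,_=cv2.findContours((l==i).astype(np.uint8),cv2.RETR_EXTERNAL,cv2.CHAIN_APPROX_NONE)
            out.append((st[i,4],cv2.minAreaRect(cs[0])))
    return out
def axis(d,rect,z):
    b=cv2.boxPoints(rect); 
    e=[(b[i]+b[(i+1)%4])/2 for i in range(4)]
    k=0 if np.linalg.norm(e[0]-e[2])>np.linalg.norm(e[1]-e[3]) else 1
    p,q=onz(d,*e[k],z),onz(d,*e[k+2],z)
    v=q-p; return (p+q)/2, np.linalg.norm(v), np.degrees(np.arctan2(v[1],v[0]))
E
python3 - <<'E'
from h import *
np.set_printoptions(precision=4,suppress=True)
d=imaging.get_image('top')
for c in HS:
    for a,r in blobs(d,c,30):
        print(c,a,np.round(r[0],1),np.round(r[1],1),'z.0567',*axis(d,r,.0567),'z.028',axis(d,r,.028)[0],'z.012',axis(d,r,.012)[:2])
big=cv2.resize(d['img'][160:300,220:500],None,fx=2.8,fy=2.8,interpolation=cv2.INTER_CUBIC)
cv2.imwrite('pics/topcrop.png',big[:,:,::-1])
for n,(u,v) in dict(lampbase=(372,98),chest=(325,155),bottle=(367,150),book=(450,180)).items(): print(n,onz(d,u,v,0))
E
```

```text
blue 39 [40.6 99.5] [15.1  8.3] z.0567 [0.9974 0.6145 0.0567] 0.040383820922143474 -102.24818707906142 z.028 [1.0165 0.6332 0.028 ] z.012 (array([1.0271, 0.6436, 0.012 ]), np.float64(0.042109273123316825))
blue 207 [352.4 192.9] [ 6.1 33.6] z.0567 [ 0.666  -0.1697  0.0567] 0.08751744779970615 149.96931442901612 z.028 [ 0.676  -0.1725  0.028 ] z.012 (array([ 0.6815, -0.1741,  0.012 ]), np.float64(0.09125674659558283))
blue 449 [437.5 227. ] [48.  9.] z.0567 [ 0.5605 -0.3663  0.0567] 0.12103775516591456 171.38651995928288 z.028 [ 0.5675 -0.3746  0.028 ] z.012 (array([ 0.5715, -0.3791,  0.012 ]), np.float64(0.12620925346169815))
blue 62 [272.7 228.3] [ 4.4 13.3] z.0567 [0.5934 0.033  0.0567] 0.032306453133223105 99.29297501018098 z.028 [0.6014 0.0358 0.028 ] z.012 (array([0.6058, 0.0373, 0.012 ]), np.float64(0.033686789104360855))
amber 45 [226.  174.5] [ 2.3 34.1] z.0567 [0.7433 0.1403 0.0567] 0.08477646963117236 94.05552652907024 z.028 [0.7554 0.1459 0.028 ] z.012 (array([0.7621, 0.1491, 0.012 ]), np.float64(0.0883986565068228))
amber 142 [ 60.  208.3] [92.1  3. ] z.0567 [0.6928 0.551
[... 1249 characters left out ...]
] 0.10316309954781211 -102.85554441292396 z.028 [0.5517 0.513  0.028 ] z.012 (array([0.5554, 0.5216, 0.012 ]), np.float64(0.10757087952330786))
green 453 [462. 231.] [48.2  9.3] z.0567 [ 0.545  -0.424   0.0567] 0.1208881423172759 172.2484258854192 z.028 [ 0.5516 -0.4338  0.028 ] z.012 (array([ 0.5553, -0.4393,  0.012 ]), np.float64(0.12605324820607294))
green 57 [296.  222.4] [ 4.1 12.9] z.0567 [ 0.6031 -0.0245  0.0567] 0.03131797121287683 99.29385758781761 z.028 [ 0.6114 -0.0233  0.028 ] z.012 (array([ 0.616 , -0.0227,  0.012 ]), np.float64(0.03265607298560705))
lampbase [ 0.9543 -0.2582  0.    ]
chest [ 0.7982 -0.1138 -0.    ]
bottle [ 0.8021 -0.2269  0.    ]
book [ 0.6972 -0.4343  0.    ]
```

View pics/topcrop.png

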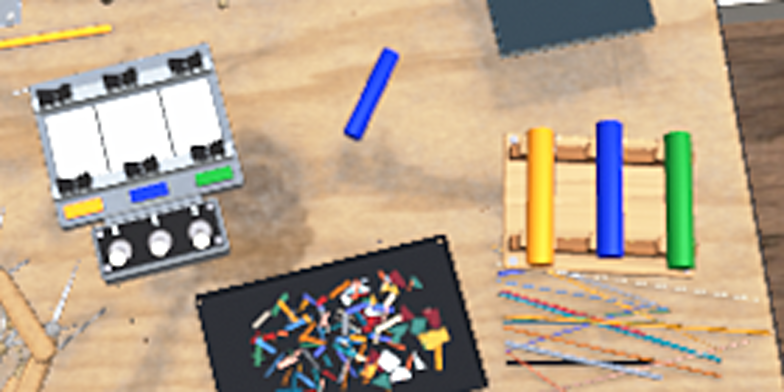

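Candidates:
- **Blue bar:** rack bar at (437,227), about 121 mm long, versus the loose bar on the bench at (352,193), about 90 mm. I choose the rack one, since the job needs the larger.
- **Amber bar:** rack bar at (413,229). The thin rods and pencil at left and at (226,174) are not it.
- **Bays:** amber plate left (249,234), blue plate middle (273,228), green plate right (296,222).

The crop confirms the choice.

```bash
cat >> h.py <<'E'
def Rdown(psi,flip=0):
    p=np.radians(psi+180*flip); c,s=np.cos(p),np.sin(p)
    return np.array([[0,-s,c],[0,c,s],[-1,0,0]],float)
def go(pos,psi,flip=0):
    s=sensors.state(); R=Ro.from_euler('xyz',s['orientation'],degrees=True).as_matrix()
    sh=R.T@(np.array(pos)-s['tool_pos'])*100; rv=Ro.from_matrix(R.T@Rdown(psi,flip)).as_rotvec(degrees=True)
    n=max(np.linalg.norm(sh)/4.17,np.linalg.norm(rv)/7.16)
    print('shift cm',np.round(sh,2),'turn',np.round(rv,2),'rows',round(n,1))
E
python3 - <<'E'
from h import *
np.set_printoptions(precision=4,suppress=True)
s=sensors.state(); print(Ro.from_euler('xyz',s['orientation'],degrees=True).as_matrix())
go((.555,-.366,.231),-8,0); go((.555,-.366,.231),-8,1)
T=imaging.get_image('top');S=imaging.get_image('scene')
def tri(a,b):
    o1,r1=ray(T,*a);o2,r2=ray(S,*b)
    A=np.stack([r1,-r2],1);x=np.linalg.lstsq(A,o2-o1,rcond=None)[0];p,q=o1+r1*x[0],o2+r2*x[1];return (p+q)/2,np.linalg.norm(p-q)
print('lamp joint',tri((343,97),(287,119)));print('bottle top',tri((368,128),(309,137)));print('blue small',tri((352.4,192.9),(318,200)))
E
```

```text
[[-0.0004  0.3247 -0.9458]
 [ 0.0012 -0.9458 -0.3247]
 [-1.     -0.0013 -0.    ]]
shift cm [ -0.04  -7.34 -40.6 ] turn [-153.05   -0.1     0.02] rows 21.4
shift cm [ -0.04  -7.34 -40.6 ] turn [26.95  0.02  0.07] rows 9.9
lamp joint (array([ 0.857 , -0.1675,  0.1701]), np.float64(0.0156513100124207))
bottle top (array([ 0.8044, -0.2165,  0.1227]), np.float64(0.003793298978934084))
blue small (array([ 0.6847, -0.1745,  0.0031]), np.float64(0.0010630829764394763))
```

```bash
R='ignored'; python3 -m creep '[[[0,-7.3,-40.5],[27,0,0]],[[0,-7.3,-40.5],[27,0,0]],[[0,-7.3,-40.5],[27,0,0]],[[0,-7.3,-40.5],[27,0,0]],[[0,-7.3,-40.5],[27,0,0]],[[0,-7.3,-40.5],[27,0,0]],[[0,-7.3,-40.5],[27,0,0]],[[0,-7.3,-40.5],[27,0,0]],[[0,-7.3,-40.5],[27,0,0]],[[0,-7.3,-40.5],[27,0,0]]]' 120 40
python3 - <<'E'
from h import *
go((.555,-.366,.231),-8,1); print(sensors.state()['joint_positions'].round(1))
E
```

```text
time: 1.13
tool_pos: [0.5529, -0.3671, 0.2313]
orientation: [112.8, 90.0, -75.3]
ft_force: [0.1, -0.6, -0.3]
opening: 0.0455
shift cm [ 0.03 -0.14 -0.19] turn [-0.05 -0.   -0.01] rows 0.1
[-36.5  15.4  59.2  -0.  105.5  61.5]
```

```bash
python3 - <<'E'
from h import *
np.set_printoptions(precision=4,suppress=True)
d=wview(snap('wrist','w1'))
for c in HS:
    for a,r in blobs(d,c,800): print(c,a,np.round(r[0]),np.round(r[1]),*axis(d,r,.0567))
E
```

```text
blue 2775 [65. 82.] [ 25. 114.] [ 0.673  -0.1992  0.0567] 0.08008358986591327 149.76201132130322
blue 4642 [316. 206.] [158.  30.] [ 0.5573 -0.3634  0.0567] 0.12309637601393575 171.66860203310608
amber 4467 [239. 218.] [155.  31.] [ 0.5566 -0.3032  0.0567] 0.12281284388750845 171.99359023027623
green 4441 [395. 214.] [ 30. 156.] [ 0.5422 -0.4227  0.0567] 0.1224836942692078 172.6030848359217
```

View pics/w1.png

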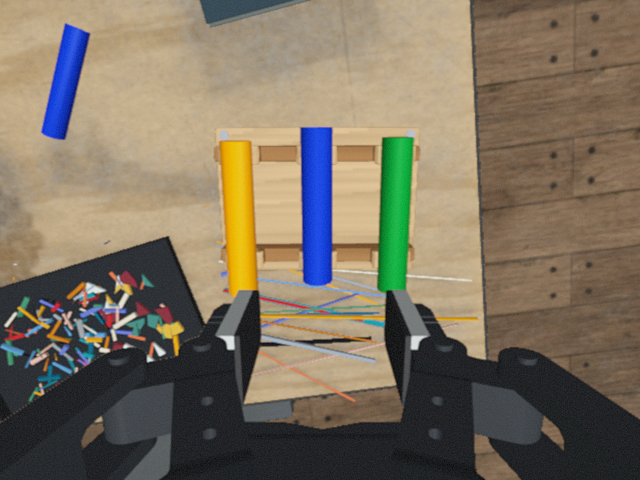

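```bash
python3 - <<'E'
from h import *
go((.5585,-.365,.100),-8,1)
E
```

```text
shift cm [12.96  0.38  0.02] turn [ 0.35 -0.12  0.25] rows 3.1
```

```bash
python3 - <<'E'
from h import *
s=sensors.state();print(s['time'],s['tool_pos'],s['orientation'])
go((.5585,-.365,.100),-8,1)
imaging.get_image('top')
s=sensors.state();print(s['time'],s['tool_pos'],s['orientation'],s['joint_vel'])
E
```

```text
1.1833 [ 0.55885434 -0.36181563  0.22966387] [-114.85652247   89.72122107   57.49748027]
shift cm [12.96  0.38  0.02] turn [ 0.35 -0.12  0.25] rows 3.1
1.2333 [ 0.55597046 -0.36402802  0.22950956] [-83.61408422  89.83302427  88.74645165] [-4.56299083 -2.17304967  2.20092037 -3.1884594   0.71028971 -3.30707151]
```

```bash
python3 -m creep '[[[13,0.2,0],[0,0,0]],[[13,0.2,0],[0,0,0]],[[13,0.2,0],[0,0,0]],[[13,0.2,0],[0,0,0]],[[13,0.2,0],[0,0,0]],[[13,0.2,0],[0,0,0]],[[13,0.2,0],[0,0,0]],[[13,0.2,0],[0,0,0]]]'
python3 - <<'E'
from h import *
np.set_printoptions(precision=4,suppress=True)
print(sensors.state()['joint_vel'])
d=wview(snap('wrist','w2'))
for c in HS:
    for a,r in blobs(d,c,800): print(c,a,np.round(r[0]),np.round(r[1]),*axis(d,r,.0567))
s=sensors.state();print(s['time'],s['tool_pos'],s['joint_vel']); go((.5585,-.365,.100),-8,1)
E
```

```text
time: 1.9
tool_pos: [0.5525, -0.3718, 0.1059]
orientation: [151.2, 89.6, -36.9]
ft_force: [0.1, 1.3, 1.9]
opening: 0.0453
[ 0.0689  0.2718  0.8411  0.0615 -0.2458 -0.0814]
blue 12069 [302. 254.] [251.  51.] [ 0.5559 -0.3633  0.0567] 0.12597616943371087 171.47611915475122
amber 9942 [177. 252.] [208.  54.] [ 0.567  -0.305   0.0567] 0.10324224992073339 172.55942376877144
green 8240 [429. 239.] [ 52. 192.] [ 0.5573 -0.424   0.0567] 0.0936457413166776 171.25389018032578
1.95 [ 0.5523 -0.3716  0.1053] [ 0.0655  0.368   1.1246  0.0445 -0.1766  0.0766]
shift cm [ 0.53 -0.74 -0.52] turn [-0.06 -0.3  -0.16] rows 0.3
```

View pics/w2.png

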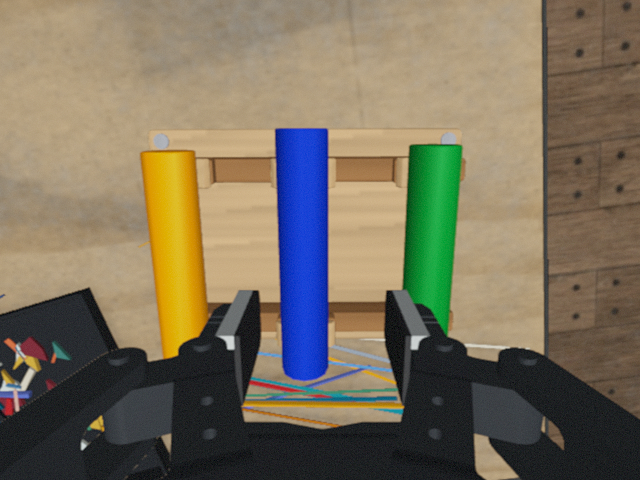

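```bash
python3 - <<'E'
from h import *
go((.559,-.3637,.037),-8.2,1)
E
```

```text
shift cm [ 6.83 -0.89 -0.52] turn [ 0.14 -0.3  -0.16] rows 1.7
```

```bash
python3 -m creep '[[[0,-0.9,-0.5],[0,0,0]],[[0.5,-0.9,-0.5],[0,0,0]],[[0.5,-0.9,-0.5],[0,0,0]],[[0.5,-0.9,-0.5],[0,0,0]],[[0.5,-0.9,-0.5],[0,0,0]],[[0.5,-0.9,-0.5],[0,0,0]]]'
python3 - <<'E'
from h import *
go((.559,-.3637,.037),-8.2,1)
d=wview(snap('wrist','w3'))
for a,r in blobs(d,'blue',800): print(a,np.round(r[0]),np.round(r[1]),*axis(d,r,.0567))
go((.559,-.3637,.037),-8.2,1)
E
```

```text
time: 2.45
tool_pos: [0.5572, -0.3623, 0.0961]
orientation: [-13.0, 90.0, 159.0]
ft_force: [0.0, 1.0, 0.2]
opening: 0.0452
shift cm [ 5.91  0.11 -0.2 ] turn [0.15 0.02 0.  ] rows 1.4
13183 [327. 266.] [263.  76.] [ 0.55582673 -0.36557585  0.0567    ] 0.12751594733832414 178.0529430723012
shift cm [ 5.92  0.11 -0.2 ] turn [ 0.15  0.01 -0.  ] rows 1.4
```

View pics/w3.png

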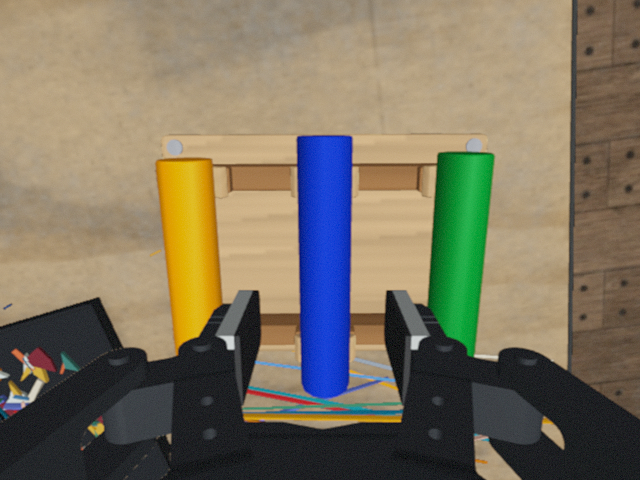

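```bash
python3 -m creep '[[[2,0.1,-0.2],[0,0,0]],[[4,0.1,-0.2],[0,0,0]],[[5.5,0.1,-0.2],[0,0,0]],[[5.9,0.1,-0.2],[0,0,0]],[[5.9,0.1,-0.2],[0,0,0]],[[5.9,0.1,-0.2],[0,0,0]],[[5.9,0.1,-0.2],[0,0,0]],[[5.9,0.1,-0.2],[0,0,0]]]'
python3 - <<'E'
from h import *
go((.559,-.3637,.037),-8.2,1)
E
```

```text
time: 3.17
tool_pos: [0.5599, -0.3641, 0.0392]
orientation: [152.3, 89.8, -35.8]
ft_force: [-0.1, 0.1, 0.2]
opening: 0.0451
shift cm [ 0.22 -0.03  0.09] turn [ 0.15 -0.14 -0.07] rows 0.1
```

```bash
python3 -m creep '[[[0.1,0,0.1],[0,0,0]],[[0.1,0,0.1],[0,0,0]],[[0.1,0,0.1],[0,0,0]],[[0.1,0,0.1],[0,0,0]],[[0.1,0,0.1],[0,0,0]],[[0.1,0,0.1],[0,0,0]],[[0.1,0,0.1],[0,0,0]],[[0.1,0,0.1],[0,0,0]]]' 255 40
python3 -m creep '[[[-0.5,0,0],[0,0,0]],[[-1,0,0],[0,0,0]],[[-2,0,0],[0,0,0]],[[-4,0,0],[0,0,0]],[[-6,0,0],[0,0,0]],[[-8,0,0],[0,0,0]],[[-9,0,0],[0,0,0]],[[-9,0,0],[0,0,0]],[[-9,0,0],[0,0,0]],[[-9,0,0],[0,0,0]]]'
python3 - <<'E'
from h import *
d=wview(snap('wrist','w4'))
s=sensors.state(); print(s['tool_pos'],s['opening'],s['ft_force'])
E
```

```text
time: 3.83
tool_pos: [0.5583, -0.3636, 0.0372]
orientation: [150.5, 89.9, -37.5]
ft_force: [-1.8, 1.3, 6.0]
opening: 0.0229
time: 4.67
tool_pos: [0.5576, -0.3631, 0.1246]
orientation: [-28.1, 89.9, 143.8]
ft_force: [-0.2, -0.2, -2.3]
opening: 0.0224
[ 0.5574732  -0.36292956  0.12411676] 0.022772381613564104 [ 0.30992706  0.20330716 -1.39497772]
```

View pics/w4.png

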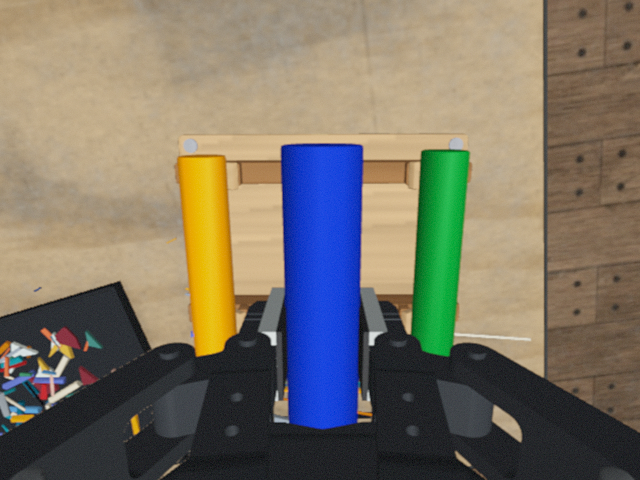

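```bash
cat >> h.py <<'E'
def intool(d,u,v,x):
    C=d['tool_from_camera']; o=C[:3,3]; r=C[:3,:3]@np.array([(u-d['cx'])/d['fx'],-(v-d['cy'])/d['fy'],-1.0])
    return o+r*(x-o[0])/r[0]
E
python3 - <<'E'
from h import *
d=imaging.get_image('wrist')
for x in (-.031,-.019): print(x,intool(d,322,144,x),intool(d,322,429,x))
go((.6596,.0454,.15),9.4,1)
E
```

```text
-0.031 [-0.031       0.00075624 -0.06156757] [-0.031       0.00064814  0.02530019]
-0.019 [-0.019       0.00073349 -0.06108318] [-0.019       0.00061367  0.03519967]
shift cm [ -2.54 -41.86  -4.39] turn [-17.45   0.15   0.12] rows 10.1
```

```bash
python3 -m creep '[[[-6,-10,-1],[0,0,0]],[[-7,-42,-4.4],[-17.5,0,0]],[[-7,-42,-4.4],[-17.5,0,0]],[[-7,-42,-4.4],[-17.5,0,0]],[[-7,-42,-4.4],[-17.5,0,0]],[[-7,-42,-4.4],[-17.5,0,0]],[[-7,-42,-4.4],[-17.5,0,0]],[[-7,-42,-4.4],[-17.5,0,0]],[[-7,-42,-4.4],[-17.5,0,0]],[[-7,-42,-4.4],[-17.5,0,0]]]'
python3 -m creep '[[[0,0,0],[0,0,0]],[[0,0,0],[0,0,0]],[[0,0,0],[0,0,0]],[[0,0,0],[0,0,0]],[[0,0,0],[0,0,0]],[[0,0,0],[0,0,0]],[[0,0,0],[0,0,0]],[[0,0,0],[0,0,0]],[[0,0,0],[0,0,0]]]'
python3 - <<'E'
from h import *
go((.6596,.0454,.15),9.4,1)
d=wview(snap('wrist','w5'))
for c in HS:
    for a,r in blobs(d,c,200): print(c,a,np.round(r[0]),np.round(r[1]),*axis(d,r,.028))
go((.6596,.0454,.15),9.4,1)
d=snap('top','t5');
E
```

```text
time: 5.6
tool_pos: [0.6567, 0.0343, 0.1933]
orientation: [-8.3, 89.9, -178.8]
ft_force: [1.0, 0.3, -1.3]
opening: 0.0227
time: 6.35
tool_pos: [0.6569, 0.0318, 0.1945]
orientation: [173.5, 90.0, 2.9]
ft_force: [0.6, -0.8, -0.5]
opening: 0.023
shift cm [ 4.45 -1.3  -0.48] turn [ 0.01 -0.01 -0.  ] rows 1.1
blue 21269 [321. 286.] [285.  82.] [0.59034469 0.021364   0.028     ] 0.24173943258591007 -170.6941195767131
blue 2749 [580. 221.] [ 23. 123.] [ 0.684429   -0.16011412  0.028     ] 0.0866291016616125 150.16401921602832
amber 2106 [193.  42.] [220.  10.] [0.76215592 0.13693499 0.028     ] 0.1477194885572053 -86.07549903180679
amber 386 [228. 281.] [12. 41.] [0.59437575 0.09553818 0.028     ] 0.032167730257395555 99.38400707458932
green 328 [380. 282.] [13. 39.] [ 0.61339863 -0.0221282   0.028     ] 0.030568903907752572 99.38413766311967
shift cm [ 4.45 -1.29 -0.48] turn [ 0.03 -0.01 -0.  ] rows 1.1
```

View pics/w5.png

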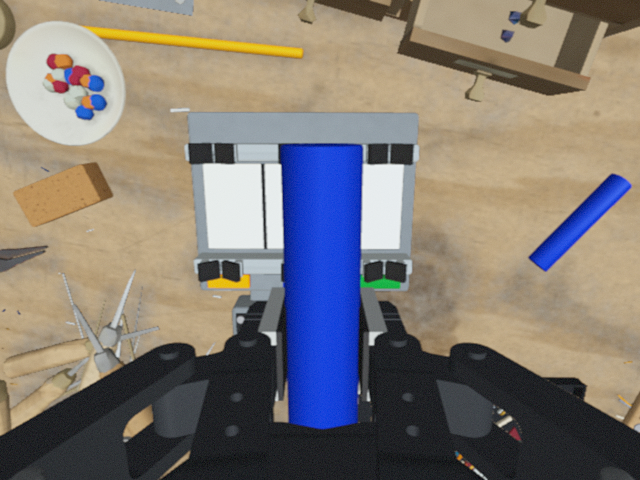

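View pics/t5.png

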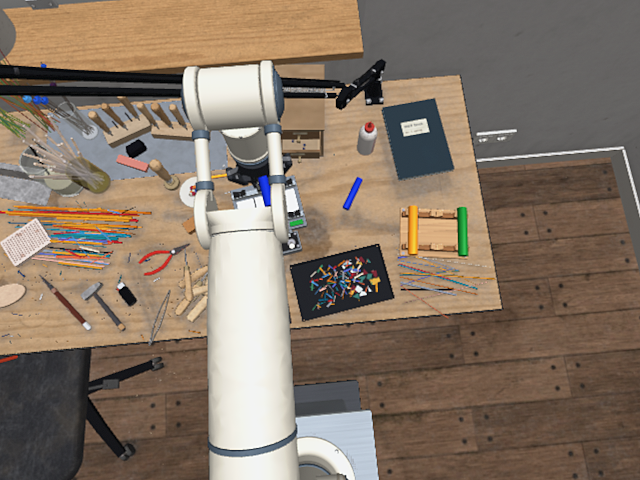

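```bash
python3 - <<'E'
from h import *
im=cv2.imread('pics/w5.png')[95:320,170:440]
cv2.imwrite('pics/w5c.png',cv2.resize(im,None,fx=2.9,fy=2.6,interpolation=cv2.INTER_CUBIC))
E
```

```text
(no output)
```

View pics/w5c.png

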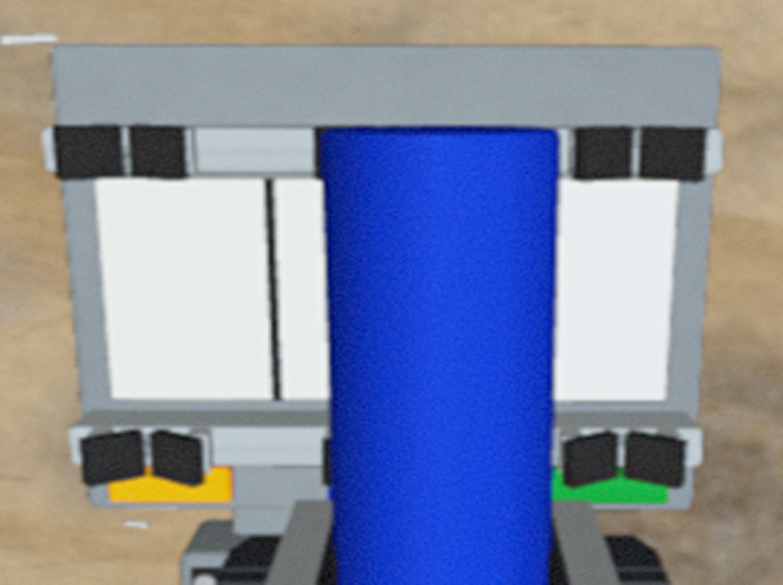

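```bash
python3 - <<'E'
from h import *
np.set_printoptions(precision=4,suppress=True)
d=wview({**imaging.get_image('wrist'),'state':sensors.state()})
f=lambda u,v,z:onz(d,u,v,z)
L1,R1,L2,R2=f(213.4,153.7,.046),f(388.6,153.7,.046),f(220.7,270,.046),f(384.5,270,.046)
print(L1,R1,L2,R2); print('mid Vs',(L1+R1)/2,(L2+R2)/2,(L1+R1+L2+R2)/4)
for v in (143.8,163.5,259.2,273.8): print(v,f(260,v,.055),f(300,v,.055))
a=np.radians(9.4); e=np.array([np.cos(a),np.sin(a)])
F=[f(300,v,.055)[:2]@e for v in (143.8,163.5,259.2,273.8)]; print(F,np.mean(F))
print('TCP along',sensors.state()['tool_pos'][:2]@e, 'markerbased', np.array([.6596,.0454])@e)
# far/near edges of box z=.022
for v in (112.5,): print(f(300,v,.022)[:2]@e-.070)
E
```

```text
[0.6921 0.1126 0.046 ] [ 0.7115 -0.0051  0.046 ] [0.6094 0.0993 0.046 ] [ 0.6291 -0.0191  0.046 ]
mid Vs [0.7018 0.0538 0.046 ] [0.6193 0.0401 0.046 ] [0.6605 0.0469 0.046 ]
143.8 [0.7043 0.0809 0.055 ] [0.7086 0.055  0.055 ]
163.5 [0.6917 0.0793 0.055 ] [0.696  0.0531 0.055 ]
259.2 [0.6255 0.071  0.055 ] [0.6301 0.0431 0.055 ]
273.8 [0.6147 0.0696 0.055 ] [0.6193 0.0415 0.055 ]
[np.float64(0.7080652921155588), np.float64(0.6953114899288211), np.float64(0.6286798294160901), np.float64(0.6177742307971669)] 0.6624577105644093
TCP along 0.653403916087123 markerbased 0.6581579964817267
0.6587198918447446
```

```bash
python3 -m creep '[[[3,-1.4,-0.4],[0,0,0]],[[6,-1.4,-0.4],[0,0,0]],[[9,-1.4,-0.4],[0,0,0]],[[9.5,-1.4,-0.4],[0,0,0]],[[9.5,-1.4,-0.4],[0,0,0]],[[9.5,-1.4,-0.4],[0,0,0]],[[9.5,-1.4,-0.4],[0,0,0]],[[9.5,-1.4,-0.4],[0,0,0]],[[9.5,-1.4,-0.4],[0,0,0]],[[9.5,-1.4,-0.4],[0,0,0]]]'
python3 - <<'E'
from h import *
go((.6596,.0461,.043),9.4,1)
d=wview(snap('wrist','w6'))
E
```

```text
time: 7.33
tool_pos: [0.6593, 0.0467, 0.1011]
orientation: [172.2, 89.9, 1.7]
ft_force: [-0.7, 0.2, -0.6]
opening: 0.0231
shift cm [ 5.81  0.06 -0.01] turn [ 0.05 -0.14 -0.02] rows 1.4
```

View pics/w6.png

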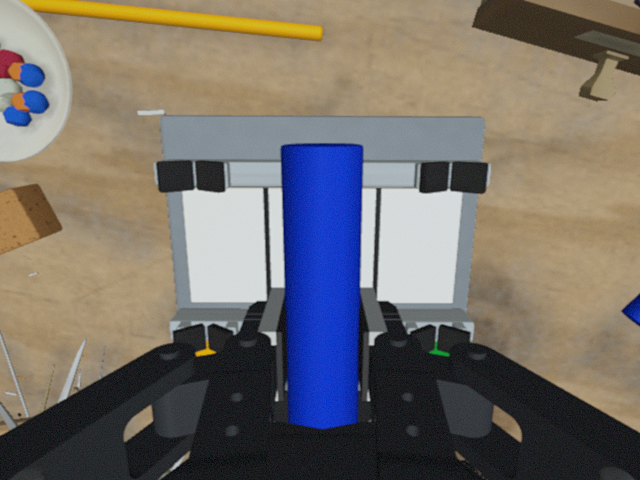

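```bash
python3 -m creep '[[[2,0.1,0],[0,0,0]],[[4,0.1,0],[0,0,0]],[[5,0.1,0],[0,0,0]],[[5.4,0.1,0],[0,0,0]],[[5.4,0.1,0],[0,0,0]],[[5.4,0.1,0],[0,0,0]],[[5.4,0.1,0],[0,0,0]],[[5.4,0.1,0],[0,0,0]],[[5.4,0.1,0],[0,0,0]],[[5.4,0.1,0],[0,0,0]]]'
python3 -m creep '[[[0.1,0,0],[0,0,0]],[[0.2,0,0],[0,0,0]],[[0.3,0,0],[0,0,0]],[[0.3,0,0],[0,0,0]],[[0.3,0,0],[0,0,0]],[[0.3,0,0],[0,0,0]]]'
```

```text
time: 8.22
tool_pos: [0.6591, 0.0458, 0.0463]
orientation: [170.7, 89.9, 0.2]
ft_force: [0.0, -0.4, -0.4]
opening: 0.0232
time: 8.72
tool_pos: [0.6588, 0.0457, 0.0424]
orientation: [-4.2, 90.0, -174.8]
ft_force: [0.2, 1.4, -1.3]
opening: 0.0227
```

```bash
python3 -m creep '[[[0.05,0,0],[0,0,0]],[[0.1,0,0],[0,0,0]],[[0.1,0,0],[0,0,0]],[[0.1,0,0],[0,0,0]],[[0.1,0,0],[0,0,0]]]'
python3 -m creep '[[[0.05,0,0],[0,0,0]],[[0.1,0,0],[0,0,0]],[[0.1,0,0],[0,0,0]],[[0.1,0,0],[0,0,0]],[[0.1,0,0],[0,0,0]]]'
```

```text
time: 9.13
tool_pos: [0.6589, 0.0459, 0.042]
orientation: [-170.8, 90.0, 18.7]
ft_force: [-1.7, 1.0, 2.5]
opening: 0.0223
time: 9.55
tool_pos: [0.659, 0.0461, 0.0417]
orientation: [-164.1, 89.9, 25.3]
ft_force: [-2.7, 0.9, 6.3]
opening: 0.0229
```

```bash
python3 -m creep '[[[0,0,0],[0,0,0]],[[0,0,0],[0,0,0]],[[0,0,0],[0,0,0]],[[0,0,0],[0,0,0]],[[0,0,0],[0,0,0]]]' 120
python3 -m creep '[[[-1,0,0],[0,0,0]],[[-3,0,0],[0,0,0]],[[-6,0,0],[0,0,0]],[[-9,0,0],[0,0,0]],[[-12,0,0],[0,0,0]],[[-12,0,0],[0,0,0]],[[-12,0,0],[0,0,0]],[[-12,0,0],[0,0,0]],[[-12,0,0],[0,0,0]]]'
python3 - <<'E'
from h import *
np.set_printoptions(precision=4,suppress=True)
d=wview(snap('wrist','w7'))
for a,r in blobs(d,'blue',2000): print(a,np.round(r[0]),np.round(r[1]),*axis(d,r,.0607))
s=sensors.state();print(s['tool_pos'],s['joint_vel'])
go((.558,-.3035,.162),-8.2,1)
E
```

```text
time: 9.97
tool_pos: [0.6587, 0.0456, 0.0401]
orientation: [8.8, 90.0, -161.8]
ft_force: [-0.2, -0.3, 0.1]
opening: 0.0454
time: 10.72
tool_pos: [0.6581, 0.0457, 0.1588]
orientation: [-8.7, 89.8, -179.2]
ft_force: [0.3, 0.6, -0.2]
opening: 0.0451
7922 [320. 236.] [203.  46.] [0.6569 0.0464 0.0607] 0.12479495173331101 -170.6920855461221
2203 [613. 250.] [26. 98.] [ 0.6799 -0.1264  0.0607] 0.05472709113105155 150.29889943033245
[0.658  0.0457 0.1584] [-0.0849  0.1791  0.0554 -0.0098 -0.0358 -0.0609]
shift cm [-0.32 32.81 15.6 ] turn [17.65  0.19 -0.  ] rows 8.7
```

View pics/w7.png

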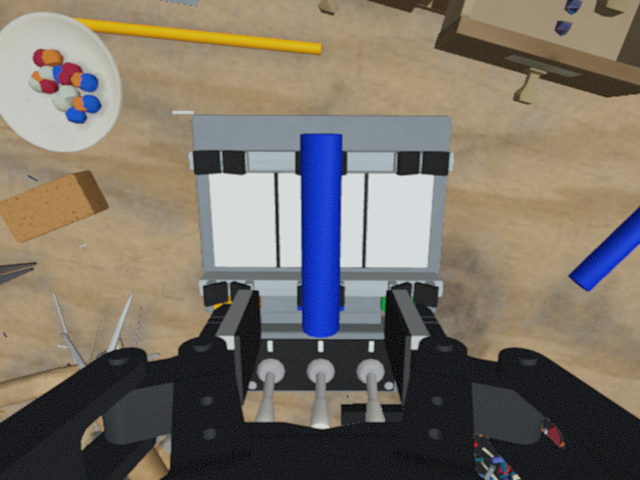

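```bash
python3 - <<'E'
from h import *
im=cv2.imread('pics/w7.png')[110:350,180:460]
cv2.imwrite('pics/w7c.png',cv2.resize(im,None,fx=2.8,fy=2.5,interpolation=cv2.INTER_CUBIC))
d=wview({**imaging.get_image('wrist'),'state':sensors.state()})
a=np.radians(9.4); e=np.array([np.cos(a),np.sin(a)])
for n,u,v,z in (('end+',320,134.5,.0607),('xb far top',270,151.5,.055),('xb far bot',270,173.5,.055),('end-',320,336,.0727),('box far',320,115.5,.022),('box near',320,339,.022)): print(n,onz(d,u,v,z)[:2]@e)
E
```

```text
end+ 0.717698473392619
xb far top 0.7081153364968105
xb far bot 0.6955660667649565
end- 0.6004914186904133
box far 0.7286015022347591
box near 0.5707411874370977
```

View pics/w7c.png

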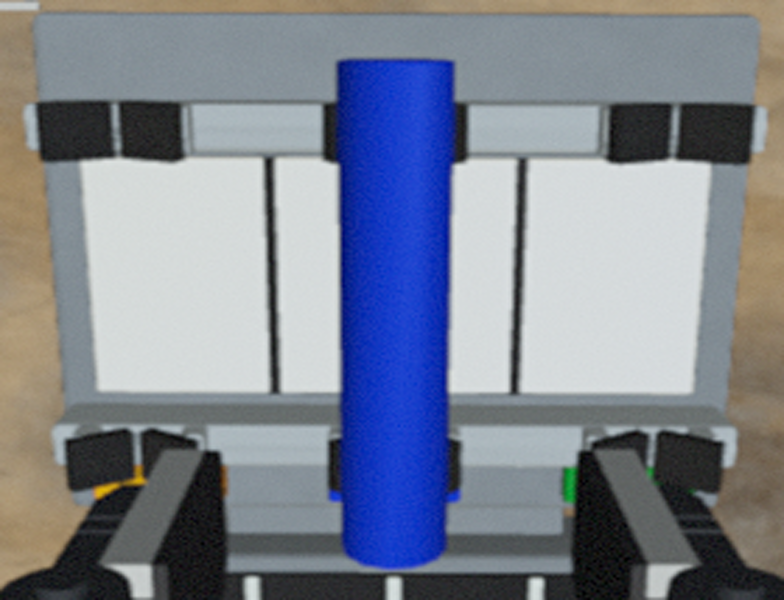

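```bash
python3 -m creep '[[[-1,32.8,15.6],[17.6,0,0]],[[-1,32.8,15.6],[17.6,0,0]],[[-1,32.8,15.6],[17.6,0,0]],[[-1,32.8,15.6],[17.6,0,0]],[[-1,32.8,15.6],[17.6,0,0]],[[-1,32.8,15.6],[17.6,0,0]],[[-1,32.8,15.6],[17.6,0,0]],[[-1,32.8,15.6],[17.6,0,0]],[[-1,32.8,15.6],[17.6,0,0]],[[-1,32.8,15.6],[17.6,0,0]]]'
python3 -m creep '[[[0,0,0],[0,0,0]],[[2,0,0],[0,0,0]],[[5,0,0],[0,0,0]],[[7,0,0],[0,0,0]],[[7,0,0],[0,0,0]],[[7,0,0],[0,0,0]],[[7,0,0],[0,0,0]],[[7,0,0],[0,0,0]],[[7,0,0],[0,0,0]]]'
python3 - <<'E'
from h import *
np.set_printoptions(precision=4,suppress=True)
go((.558,-.3035,.037),-8.2,1)
d=wview(snap('wrist','w8'))
for c in ('amber','green'):
  for a,r in blobs(d,c,2000): print(c,a,np.round(r[0]),np.round(r[1]),*axis(d,r,.0567))
go((.558,-.3035,.037),-8.2,1)
E
```

```text
time: 11.65
tool_pos: [0.556, -0.3091, 0.169]
orientation: [33.8, 89.8, -154.7]
ft_force: [-0.7, 0.3, 0.4]
opening: 0.0454
time: 12.4
tool_pos: [0.5598, -0.3036, 0.1028]
orientation: [157.9, 89.8, -30.2]
ft_force: [0.4, 0.2, 0.6]
opening: 0.0452
shift cm [6.58 0.01 0.2 ] turn [ 0.08 -0.18 -0.07] rows 1.6
amber 12159 [320. 271.] [252.  53.] [ 0.5544 -0.3027  0.0567] 0.12719568590006933 171.7518364584015
green 12932 [575. 255.] [ 60. 244.] [ 0.5458 -0.4224  0.0567] 0.11894698306957151 171.17802434889808
shift cm [6.55 0.   0.18] turn [ 0.07 -0.16 -0.07] rows 1.6
```

View pics/w8.png

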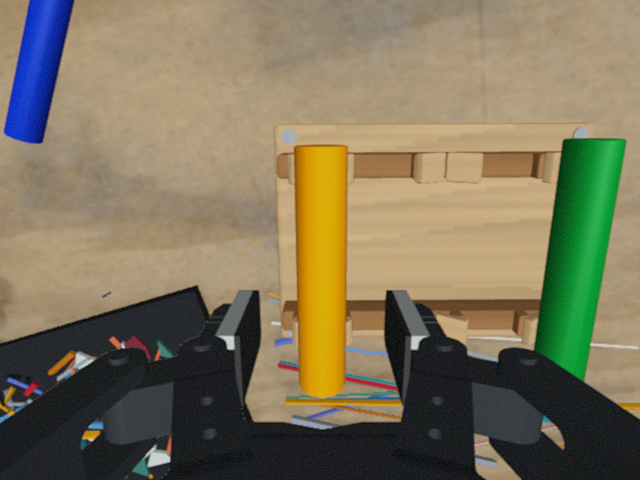

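```bash
python3 -m creep '[[[2,0,0.2],[0,0,0]],[[4,0,0.2],[0,0,0]],[[6,0,0.2],[0,0,0]],[[6.5,0,0.2],[0,0,0]],[[6.5,0,0.2],[0,0,0]],[[6.5,0,0.2],[0,0,0]],[[6.5,0,0.2],[0,0,0]],[[6.5,0,0.2],[0,0,0]],[[6.5,0,0.2],[0,0,0]]]'
python3 -m creep '[[[0,0,0],[0,0,0]],[[0,0,0],[0,0,0]],[[0,0,0],[0,0,0]],[[0,0,0],[0,0,0]],[[0,0,0],[0,0,0]],[[0,0,0],[0,0,0]],[[0,0,0],[0,0,0]],[[0,0,0],[0,0,0]]]' 255 40
python3 -m creep '[[[-0.5,0,0],[0,0,0]],[[-1,0,0],[0,0,0]],[[-2,0,0],[0,0,0]],[[-4,0,0],[0,0,0]],[[-7,0,0],[0,0,0]],[[-10,0,0],[0,0,0]],[[-13,0,0],[0,0,0]],[[-13,0,0],[0,0,0]],[[-13,0,0],[0,0,0]],[[-13,0,0],[0,0,0]]]'
python3 - <<'E'
from h import *
d=wview(snap('wrist','w9'))
s=sensors.state(); print(s['tool_pos'],s['opening'],s['ft_force'])
for a,r in blobs(d,'amber',2000): b=cv2.boxPoints(r); print(b)
E
```

```text
time: 13.2
tool_pos: [0.5575, -0.3036, 0.0371]
orientation: [156.5, 89.9, -31.7]
ft_force: [-0.2, -0.6, -0.2]
opening: 0.045
time: 13.87
tool_pos: [0.5572, -0.3029, 0.0362]
orientation: [-165.4, 89.9, 6.5]
ft_force: [-1.0, 3.6, 5.5]
opening: 0.023
time: 14.7
tool_pos: [0.5566, -0.3032, 0.1651]
orientation: [2.2, 90.0, 174.0]
ft_force: [0.2, 0.3, -1.7]
opening: 0.023
[ 0.55620443 -0.3029394   0.16384383] 0.022560372161895645 [-0.19542604  0.67186166 -2.06778588]
[[275.98566 427.3095 ]
 [281.0244  142.61992]
 [363.17566 144.07391]
 [358.1369  428.7635 ]]
```

View pics/w9.png

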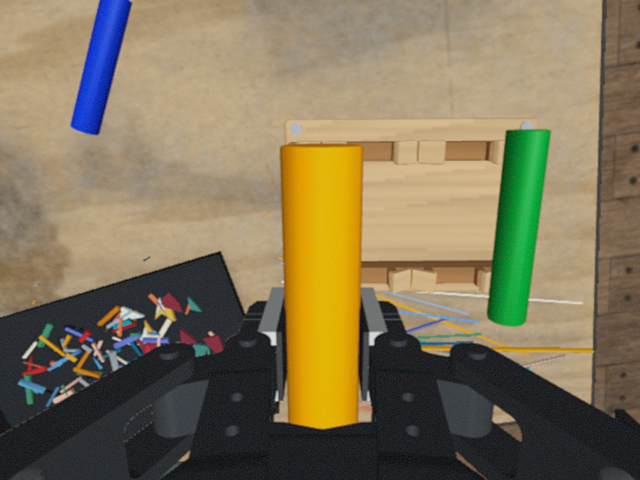

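```bash
python3 - <<'E'
from h import *
go((.6495,.1052,.18),9.4,1)
E
```

```text
shift cm [ -1.59 -41.73  -3.44] turn [-17.56   0.13   0.07] rows 10.0
```

```bash
python3 -m creep '[[[-1.6,-41.7,-3.4],[-17.5,0,0]],[[-1.6,-41.7,-3.4],[-17.5,0,0]],[[-1.6,-41.7,-3.4],[-17.5,0,0]],[[-1.6,-41.7,-3.4],[-17.5,0,0]],[[-1.6,-41.7,-3.4],[-17.5,0,0]],[[-1.6,-41.7,-3.4],[-17.5,0,0]],[[-1.6,-41.7,-3.4],[-17.5,0,0]],[[-1.6,-41.7,-3.4],[-17.5,0,0]],[[-1.6,-41.7,-3.4],[-17.5,0,0]],[[-1.6,-41.7,-3.4],[-17.5,0,0]]]'
python3 -m creep '[[[0,0,0],[0,0,0]],[[0,0,0],[0,0,0]],[[0,0,0],[0,0,0]],[[0,0,0],[0,0,0]],[[0,0,0],[0,0,0]],[[0,0,0],[0,0,0]],[[0,0,0],[0,0,0]],[[0,0,0],[0,0,0]],[[0,0,0],[0,0,0]]]'
python3 - <<'E'
from h import *
go((.6495,.1052,.10),9.4,1)
E
```

```text
time: 15.58
tool_pos: [0.6484, 0.1048, 0.179]
orientation: [-0.5, 89.8, -171.2]
ft_force: [0.6, -0.6, -0.4]
opening: 0.0227
time: 16.33
tool_pos: [0.6491, 0.1024, 0.1816]
orientation: [179.5, 90.0, 8.8]
ft_force: [-0.4, -0.1, -1.2]
opening: 0.0227
shift cm [ 8.16 -0.27 -0.08] turn [-0.09 -0.02 -0.  ] rows 2.0
```

```bash
python3 -m creep '[[[3,-0.3,-0.1],[0,0,0]],[[6,-0.3,-0.1],[0,0,0]],[[8,-0.3,-0.1],[0,0,0]],[[8.1,-0.3,-0.1],[0,0,0]],[[8.1,-0.3,-0.1],[0,0,0]],[[8.1,-0.3,-0.1],[0,0,0]],[[8.1,-0.3,-0.1],[0,0,0]],[[8.1,-0.3,-0.1],[0,0,0]]]'
python3 - <<'E'
from h import *
go((.6495,.1052,.047),9.4,1)
d=wview(snap('wrist','w10'))
E
```

```text
time: 17.0
tool_pos: [0.6507, 0.1061, 0.1031]
orientation: [177.2, 89.8, 6.6]
ft_force: [-0.1, -0.4, -1.3]
opening: 0.023
shift cm [5.61 0.07 0.16] turn [-0.05 -0.23 -0.01] rows 1.3
```

View pics/w10.png

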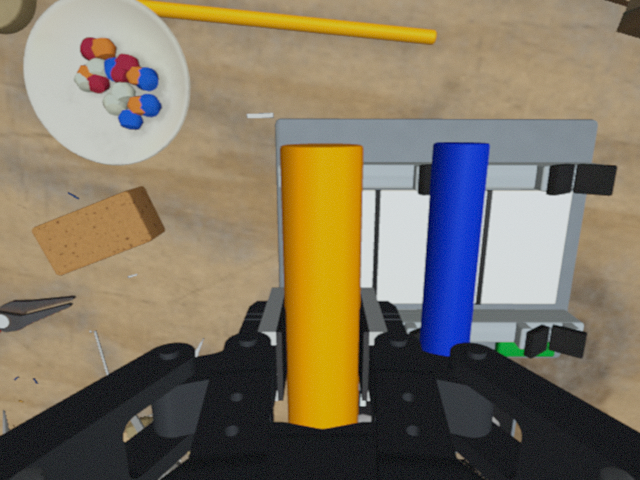

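```bash
python3 -m creep '[[[2,0.1,0.1],[0,0,0]],[[4,0.1,0.1],[0,0,0]],[[5.2,0.1,0.1],[0,0,0]],[[5.5,0.1,0.1],[0,0,0]],[[5.5,0.1,0.1],[0,0,0]],[[5.5,0.1,0.1],[0,0,0]],[[5.5,0.1,0.1],[0,0,0]],[[5.5,0.1,0.1],[0,0,0]],[[5.5,0.1,0.1],[0,0,0]],[[5.5,0.1,0.1],[0,0,0]]]'
python3 -m creep '[[[0.1,0,0],[0,0,0]],[[0.2,0,0],[0,0,0]],[[0.3,0,0],[0,0,0]],[[0.3,0,0],[0,0,0]],[[0.3,0,0],[0,0,0]],[[0.3,0,0],[0,0,0]]]'
```

```text
time: 17.88
tool_pos: [0.6491, 0.1049, 0.0462]
orientation: [176.8, 89.9, 6.2]
ft_force: [-0.7, 0.8, -1.1]
opening: 0.0225
time: 18.38
tool_pos: [0.6487, 0.1048, 0.0423]
orientation: [-2.6, 90.0, -173.3]
ft_force: [-0.1, 0.0, -1.5]
opening: 0.023
```

```bash
python3 -m creep '[[[0.05,0,0],[0,0,0]],[[0.1,0,0],[0,0,0]],[[0.1,0,0],[0,0,0]],[[0.1,0,0],[0,0,0]],[[0.1,0,0],[0,0,0]]]'
python3 -m creep '[[[0.05,0,0],[0,0,0]],[[0.1,0,0],[0,0,0]],[[0.1,0,0],[0,0,0]],[[0.1,0,0],[0,0,0]],[[0.1,0,0],[0,0,0]]]'
```

```text
time: 18.8
tool_pos: [0.6488, 0.1048, 0.0414]
orientation: [-104.7, 90.0, 84.7]
ft_force: [-0.5, -0.3, 0.4]
opening: 0.0229
time: 19.22
tool_pos: [0.6489, 0.1051, 0.041]
orientation: [-164.9, 90.0, 24.4]
ft_force: [-2.0, 1.0, 3.4]
opening: 0.0225
```

```bash
python3 -m creep '[[[0.05,0,0],[0,0,0]],[[0.05,0,0],[0,0,0]],[[0.05,0,0],[0,0,0]]]'
python3 -m creep '[[[0,0,0],[0,0,0]],[[0,0,0],[0,0,0]],[[0,0,0],[0,0,0]],[[0,0,0],[0,0,0]],[[0,0,0],[0,0,0]]]' 120
python3 -m creep '[[[-1,0,0],[0,0,0]],[[-3,0,0],[0,0,0]],[[-6,0,0],[0,0,0]],[[-9,0,0],[0,0,0]],[[-12,0,0],[0,0,0]],[[-15,0,0],[0,0,0]],[[-15,0,0],[0,0,0]],[[-15,0,0],[0,0,0]],[[-15,0,0],[0,0,0]],[[-15,0,0],[0,0,0]]]'
python3 - <<'E'
from h import *
np.set_printoptions(precision=4,suppress=True)
d=wview(snap('wrist','w11'))
a=np.radians(9.4); e=np.array([np.cos(a),np.sin(a)]); n=np.array([-e[1],e[0]])
for c in ('blue','amber'):
  for A,r in blobs(d,c,2000):
    p,L,an=axis(d,r,.0607); print(c,p,L,an,p[:2]@e,p[:2]@n)
s=sensors.state();print(s['tool_pos'],s['joint_vel'])
# toggle targets: pivot positions in world
C=np.array([.6606,.0463])
for y in (.036,0,-.036): print('pivot',C-.108*e+y*n,'start behind',C-.155*e+y*n)
E
```

```text
time: 19.47
tool_pos: [0.649, 0.1051, 0.0409]
orientation: [-163.2, 89.9, 26.2]
ft_force: [-2.5, 1.4, 5.6]
opening: 0.0226
time: 19.88
tool_pos: [0.6486, 0.1047, 0.0394]
orientation: [7.0, 90.0, -163.7]
ft_force: [-1.0, -0.6, -0.0]
opening: 0.0451
time: 20.72
tool_pos: [0.6482, 0.1048, 0.1882]
orientation: [-3.2, 89.8, -173.9]
ft_force: [-0.1, 0.0, -1.1]
opening: 0.0453
blue [0.6617 0.0512 0.0607] 0.11543481009915776 -171.81319186098054 0.6611485543683531 -0.05753092035356614
amber [0.7563 0.1381 0.0607] 0.12952848919991483 -86.14009135827723 0.7686899988053525 0.0126778950350654
amber [0.6469 0.1052 0.0607] 0.12380564529432421 -170.7733068821586 0.6554272659288585 -0.0018390285489146903
[0.6481 0.1047 0.1879] [-0.0186  0.1449  0.1154 -0.0483 -0.0563  0.0252]
pivot [0.5482 0.0642] start behind [0.5018 0.0565]
pivot [0.5541 0.0287] start behind [0.5077 0.021 ]
pivot [ 0.5599 -0.0069] start behind [ 0.5136 -0.0145]
```

View pics/w11.png

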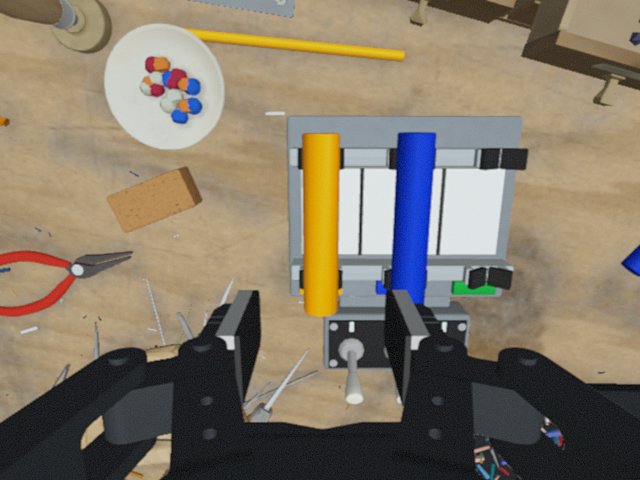

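```bash
python3 - <<'E'
from h import *
go((.5018,.0565,.15),9.4,1)
E
```

```text
shift cm [ 3.83  2.38 15.21] turn [-0.05  0.19  0.01] rows 3.8
```

```bash
python3 -m creep '[[[0,2.4,15.2],[0,0,0]],[[0,2.4,15.2],[0,0,0]],[[0,2.4,15.2],[0,0,0]],[[0,2.4,15.2],[0,0,0]],[[3.8,2.4,15.2],[0,0,0]],[[3.8,2.4,15.2],[0,0,0]],[[3.8,2.4,15.2],[0,0,0]],[[3.8,2.4,15.2],[0,0,0]],[[3.8,2.4,15.2],[0,0,0]],[[3.8,2.4,15.2],[0,0,0]]]' 255 40
python3 - <<'E'
from h import *
go((.5018,.0565,.062),9.4,1)
d=wview(snap('wrist','w12'))
E
```

```text
time: 21.6
tool_pos: [0.5039, 0.0567, 0.1534]
orientation: [173.7, 89.9, 3.1]
ft_force: [0.5, 0.3, 0.7]
opening: -0.0001
shift cm [ 9.14 -0.02  0.22] turn [-0.03 -0.11 -0.01] rows 2.2
```

View pics/w12.png

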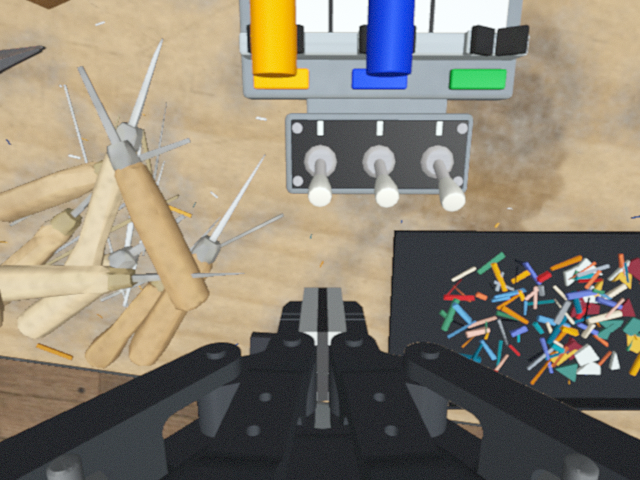

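```bash
python3 -m creep '[[[3,0,0.2],[0,0,0]],[[6,0,0.2],[0,0,0]],[[9,0,0.2],[0,0,0]],[[9.4,0,0.2],[0,0,0]],[[9.4,0,0.2],[0,0,0]],[[9.4,0,0.2],[0,0,0]],[[9.4,0,0.2],[0,0,0]],[[9.4,0,0.2],[0,0,0]],[[9.4,0,0.2],[0,0,0]]]'
python3 - <<'E'
from h import *
go((.5018,.0565,.060),9.4,1)
d=wview(snap('wrist','w13'))
E
```

```text
time: 22.4
tool_pos: [0.5018, 0.0562, 0.0599]
orientation: [173.0, 89.8, 2.4]
ft_force: [0.6, -0.3, 0.6]
opening: -0.0001
shift cm [-0.01 -0.03 -0.  ] turn [-0.04 -0.18 -0.02] rows 0.0
```

View pics/w13.png

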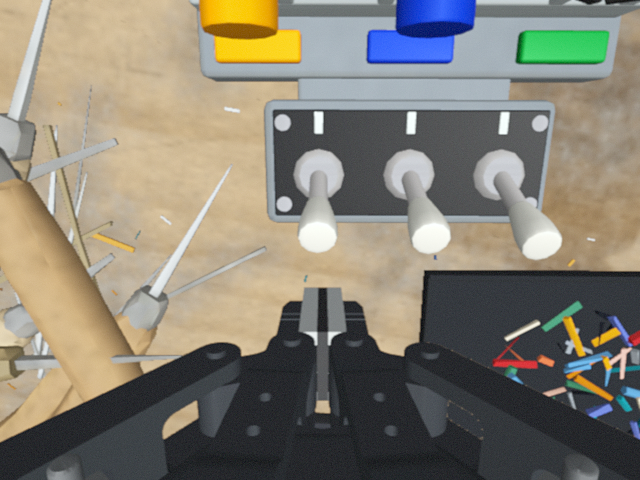

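```bash
python3 -m creep '[[[0,0,-0.5],[0,0,0]],[[0,0,-1],[0,0,0]],[[0,0,-1.5],[0,0,0]],[[0,0,-2],[0,0,0]],[[0,0,-2.4],[0,0,0]],[[0,0,-2.8],[0,0,0]],[[0,0,-3.2],[0,0,0]],[[0,0,-3.5],[0,0,0]],[[0,0,-3.5],[0,0,0]],[[0,0,-3.5],[0,0,0]]]'
python3 - <<'E'
from h import *
d=wview(snap('wrist','w14'))
E
```

```text
time: 23.28
tool_pos: [0.5355, 0.0619, 0.0578]
orientation: [176.4, 90.0, 5.8]
ft_force: [-0.4, -0.4, -0.5]
opening: -0.0001
```

View pics/w14.png

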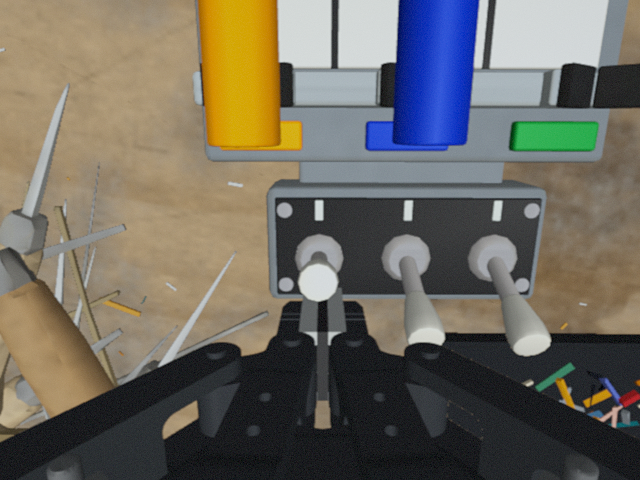

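```bash
python3 -m creep '[[[0,0,-0.3],[0,0,0]],[[0,0,-0.6],[0,0,0]],[[0,0,-0.8],[0,0,0]],[[0,0,-0.8],[0,0,0]],[[0,0,-0.8],[0,0,0]]]'
python3 -m creep '[[[0,0,-0.2],[0,0,0]],[[0,0,-0.4],[0,0,0]],[[0,0,-0.5],[0,0,0]],[[0,0,-0.5],[0,0,0]],[[0,0,-0.5],[0,0,0]]]'
python3 - <<'E'
from h import *
d=wview(snap('wrist','w15'))
E
```

```text
time: 23.75
tool_pos: [0.5432, 0.0631, 0.0577]
orientation: [-6.7, 90.0, -177.3]
ft_force: [-1.3, -0.3, 0.3]
opening: -0.0002
time: 24.17
tool_pos: [0.5463, 0.0637, 0.0575]
orientation: [-1.2, 89.7, -171.8]
ft_force: [-9.3, -1.0, 3.0]
opening: -0.0002
```

View pics/w15.png

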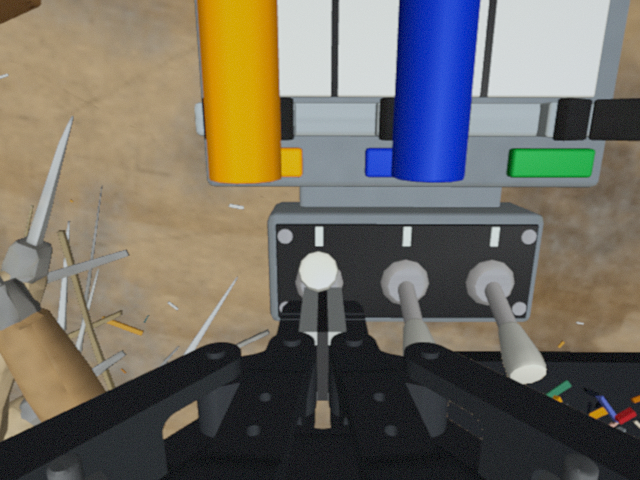

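```bash
cat >> h.py <<'E'
A_=np.radians(9.4); E_=np.array([np.cos(A_),np.sin(A_)]); N_=np.array([-E_[1],E_[0]]); C_=np.array([.6606,.0463])
def stand(p): q=np.array(p)[:2]-C_; return np.round([q@E_,q@N_],4)
E
python3 - <<'E'
from h import *
d=wview({**imaging.get_image('wrist'),'state':sensors.state()})
for z in (.0735,.078): print(stand(onz(d,318,271,z)))
print('base',stand(onz(d,319,270,.036)), 'white mark',stand(onz(d,319,236,.034)))
print(stand(sensors.state()['tool_pos']),sensors.state()['ft_force'])
print('expected on', proj(d,np.append(C_+(-.108+.0193)*E_+.036*N_,.0735)),'mid',proj(d,np.append(C_+(-.108)*E_+.036*N_,.078)))
E
```

```text
[-0.0885  0.0363]
[-0.0869  0.0363]
base [-0.1015  0.0364] white mark [-0.0875  0.0364]
[-0.11    0.0358] [-8.94963592 -2.17420059  2.25309445]
expected on (np.float64(319.09993357806906), np.float64(271.66257525957184)) mid (np.float64(319.21626231220023), np.float64(333.48999517919214))
```

```bash
python3 -m creep '[[[0,0,-0.1],[0,0,0]],[[0,0,-0.1],[0,0,0]],[[0,0,-0.1],[0,0,0]]]'
python3 -m creep '[[[0,0,1],[0,0,0]],[[-3,0,2],[0,0,0]],[[-6,0,4.5],[0,0,0]],[[-6,3.6,4.5],[0,0,0]],[[-6,3.6,4.5],[0,0,0]],[[-6,3.6,4.5],[0,0,0]],[[-6,3.6,4.5],[0,0,0]],[[-6,3.6,4.5],[0,0,0]]]'
python3 - <<'E'
from h import *
d=wview(snap('wrist','w16'))
print(stand(sensors.state()['tool_pos'])); go((.5077,.021,.060),9.4,1)
for k,y in (('L',.036),('M',0),('R',-.036)): print(k,'on',proj(d,np.append(C_+(-.108+.0193)*E_+y*N_,.0735)),'off',proj(d,np.append(C_+(-.108-.0193)*E_+y*N_,.0735)))
E
```

```text
time: 24.52
tool_pos: [0.5465, 0.0637, 0.0574]
orientation: [-1.2, 89.6, -171.8]
ft_force: [-12.6, -2.1, 4.4]
opening: -0.0002
time: 25.18
tool_pos: [0.5104, 0.0218, 0.1171]
orientation: [-34.8, 89.9, 154.6]
ft_force: [-0.6, -0.8, -0.5]
opening: -0.0002
[-0.1522  0.0005]
shift cm [5.71 0.05 0.27] turn [-0.01  0.07  0.03] rows 1.4
L on (np.float64(237.49949495672428), np.float64(131.8750880045808)) off (np.float64(242.14920397519805), np.float64(219.8098040210217))
M on (np.float64(321.4082412926054), np.float64(131.7357257863564)) off (np.float64(321.58811905462164), np.float64(219.72242401156626))
R on (np.float64(405.40685194088735), np.float64(131.59621431444293)) off (np.float64(401.1075745975255), np.float64(219.63495541043667))
```

View pics/w16.png

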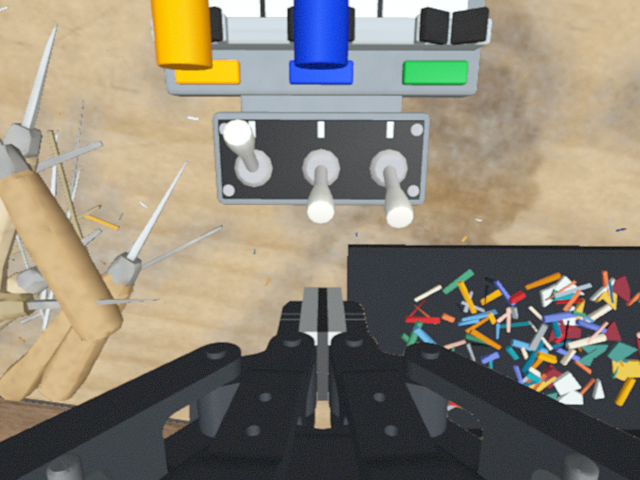

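Left lever tip is now at about (238,132), which is the predicted on position. The middle one is next, and it is aligned with the fingers at u = 321.

```bash
python3 -m creep '[[[3,0,0.3],[0,0,0]],[[5,0,0.3],[0,0,0]],[[5.7,0,0.3],[0,0,0]],[[5.7,0,0.3],[0,0,0]],[[5.7,0,0.3],[0,0,0]],[[5.7,0,0.3],[0,0,0]],[[5.7,0,0.3],[0,0,0]]]'
python3 -m creep '[[[0,0,-0.5],[0,0,0]],[[0,0,-1],[0,0,0]],[[0,0,-1.5],[0,0,0]],[[0,0,-2],[0,0,0]],[[0,0,-2.4],[0,0,0]],[[0,0,-2.8],[0,0,0]],[[0,0,-3.2],[0,0,0]],[[0,0,-3.5],[0,0,0]],[[0,0,-3.5],[0,0,0]],[[0,0,-3.5],[0,0,0]]]'
python3 - <<'E'
from h import *
d=wview(snap('wrist','w17'));s=sensors.state()
print(stand(s['tool_pos']),s['tool_pos'],s['ft_force'])
E
```

```text
time: 25.82
tool_pos: [0.5086, 0.0209, 0.0626]
orientation: [170.3, 89.8, -0.4]
ft_force: [0.5, -0.2, -0.4]
opening: -0.0003
time: 26.65
tool_pos: [0.5423, 0.0265, 0.0608]
orientation: [-170.8, 90.0, 18.6]
ft_force: [-0.2, -0.0, 0.1]
opening: -0.0001
[-0.12   -0.0002] [0.54221438 0.02652783 0.06075981] [0.77229234 0.5664843  0.1911734 ]
```

View pics/w17.png

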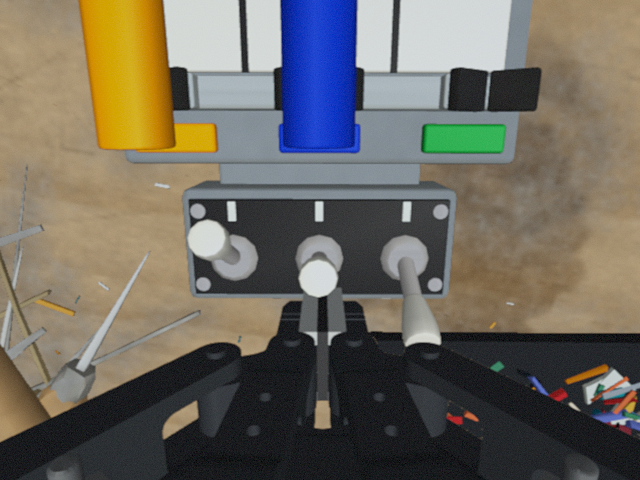

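```bash
python3 -m creep '[[[0,0,-0.3],[0,0,0]],[[0,0,-0.6],[0,0,0]],[[0,0,-0.8],[0,0,0]],[[0,0,-0.8],[0,0,0]],[[0,0,-0.8],[0,0,0]]]'
python3 -m creep '[[[0,0,-0.2],[0,0,0]],[[0,0,-0.4],[0,0,0]],[[0,0,-0.5],[0,0,0]],[[0,0,-0.5],[0,0,0]],[[0,0,-0.5],[0,0,0]]]'
```

```text
time: 27.12
tool_pos: [0.55, 0.0278, 0.0607]
orientation: [-21.7, 90.0, 167.6]
ft_force: [-0.6, -1.4, 0.9]
opening: 0.0003
time: 27.53
tool_pos: [0.5529, 0.0283, 0.0605]
orientation: [-2.1, 89.7, -172.7]
ft_force: [-10.2, -1.8, 3.3]
opening: -0.0
```

Same stop signature (10 N). I'll press slightly more, then retreat and look.

```bash
python3 -m creep '[[[0,0,-0.1],[0,0,0]],[[0,0,-0.1],[0,0,0]],[[0,0,-0.1],[0,0,0]]]'
python3 -m creep '[[[0,0,1],[0,0,0]],[[-3,0,2],[0,0,0]],[[-6,0,4.5],[0,0,0]],[[-9,0,5],[0,0,0]],[[-9,0,5],[0,0,0]],[[-9,0,5],[0,0,0]],[[-9,0,5],[0,0,0]],[[-9,0,5],[0,0,0]]]'
python3 - <<'E'
from h import *
d=wview(snap('wrist','w18'))
for k,y in (('L',.036),('M',0),('R',-.036)): print(k,'on',np.round(proj(d,np.append(C_+(-.108+.0193)*E_+y*N_,.0735))),'off',np.round(proj(d,np.append(C_+(-.108-.0193)*E_+y*N_,.0735))))
E
```

```text
time: 27.78
tool_pos: [0.5531, 0.0283, 0.0605]
orientation: [-1.9, 89.6, -172.6]
ft_force: [-13.8, -3.2, 4.7]
opening: 0.0002
time: 28.45
tool_pos: [0.5064, 0.0207, 0.1495]
orientation: [-13.5, 89.9, 175.9]
ft_force: [0.2, -1.4, -0.5]
opening: 0.0001
L on [249. 122.] off [252. 199.]
M on [321. 122.] off [321. 198.]
R on [393. 122.] off [390. 198.]
```

View pics/w18.png

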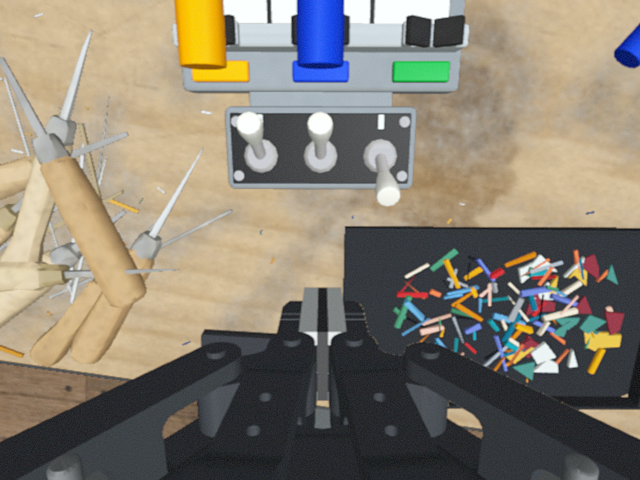

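```bash
python3 -m creep '[[[-4,6,0],[0,0,0]],[[-8,28,0],[0,0,0]],[[-8,28,0],[0,0,0]],[[-8,28,0],[0,0,0]],[[-8,28,0],[0,0,0]],[[-8,28,0],[0,0,0]],[[-8,28,0],[0,0,0]],[[-8,28,0],[0,0,0]],[[-8,28,0],[0,0,0]],[[-8,28,0],[0,0,0]]]'
python3 -m creep '[[[0,0,0],[0,0,0]],[[0,0,0],[0,0,0]],[[0,0,0],[0,0,0]],[[0,0,0],[0,0,0]]]'
python3 - <<'E'
from h import *
d=snap('top','tend')
for c in HS:
    for a,r in blobs(d,c,180):
        p,L,an=axis(d,r,.0607); print(c,a,np.round(r[0]),np.round(p,4),round(L,4),round(an,1),stand(p))
im=d['img'][150:300,210:490]; cv2.imwrite('pics/tendc.png',cv2.resize(im,None,fx=2.8,fy=2.8,interpolation=cv2.INTER_CUBIC)[:,:,::-1])
E
```

```text
time: 29.33
tool_pos: [0.552, -0.2553, 0.2291]
orientation: [-49.1, 89.8, 140.2]
ft_force: [0.2, 0.4, -0.4]
opening: -0.0002
time: 29.67
tool_pos: [0.5522, -0.2545, 0.2311]
orientation: [151.2, 90.0, -19.4]
ft_force: [-0.3, -0.2, 0.7]
opening: -0.0001
blue 206 [352. 193.] [ 0.6646 -0.1692  0.0607] 0.0872 150.1 [-0.0312 -0.2133]
blue 511 [268. 204.] [0.655  0.0411 0.0607] 0.1378 -172.1 [-0.0064 -0.0042]
amber 360 [242. 207.] [0.653  0.1052 0.0607] 0.121 -171.4 [0.0021 0.0594]
amber 504 [ 68. 216.] [0.6687 0.5288 0.0607] 0.3101 -97.6 [0.0868 0.4747]
amber 255 [ 84. 225.] [0.6424 0.4892 0.0607] 0.2115 -98.9 [0.0544 0.4399]
```

View pics/tendc.png

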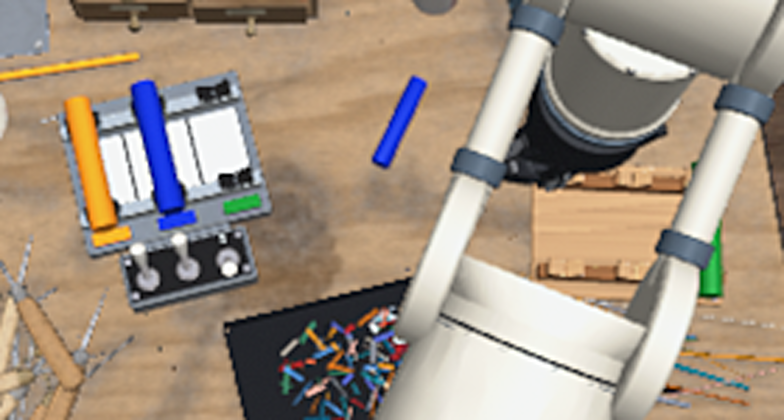

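```bash
python3 -c "
from bench import job; print(job.sign_off())"
```

```text
the job is handed in; nothing more can be done
None
```

I moved the 120 mm blue bar from the rack into the middle bay and the amber bar into the left bay, each lowered to light contact before release. Then I pushed the left toggle over, followed by the middle one, each with 12 to 14 N against its stop. I handed the job in at about 30 s.

**Toggles:** In the last wrist picture both lever tips are within a pixel or two of the predicted "on" position, and the right (green) lever is still off.

**Bars:** The wrist camera puts the blue bar's centre within about 1 mm of the stand's centre lengthwise, and the amber bar's far end level with the blue one's. The top camera puts amber about 2 mm further along, within its calibration error. Its blue reading was no use, because the bar merged with its marker in the image.

**Not moved:** The green bar was still in the rack in the last picture, partly hidden by the arm. The small blue bar had not moved. I did not measure the cork and graphite block again at the end; I never went near them, and no contact showed up.

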